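# Pour the mushrooms through the funnel into the jar

## Task

Fill the jar with the mushrooms for the toast line: slide the white tray with its jar home against the stop under the funnel, then tip the pan by its crank bar until all six mushrooms have gone through the funnel into the jar, and set the pan back level. Finally draw the tray back out along the table, the jar standing in its nest, until the whole jar is clear of the guide rails and their flared ends. Do not touch the mushrooms with the gripper, do not move the table's other things, and let go of everything.

Things in the scene. Friction and masses are not known exactly. Their poses are not given: they have to be found in the camera images.
- station: Fixed metal filling station; origin on the table under the funnel's axis, mm in its frame: two guide rails 20 high along y, inner faces at x = +-61.5, from y = -100 to 60, with flared ends out to y = -140, x = +-90; two uprights 212 high at x = +-77, y = 70 carry the pan; the fixed funnel is above the rails. The tray enters the lane from its open -y end, moving to +y.
- stop (a point): Middle of the stop bar's face, 22 mm high, which closes the lane at station y = +59.5 mm. The tray's front edge meets it when home.
- funnel_rim (a point): Centre of the funnel's wide rim, diameter 176 mm, 185 mm above the table; the cone narrows to an inner diameter of 64 mm at height 125. Only the pan's lip is above it.
- pan (a joint): Tipping sheet-steel pan, 128 x 180 mm, walls 45 high, hinged at its open lip (96 wide). 0 = level, on its end stop (the start); up to 1.2 rad as its rear rises and the lip pours into the funnel. Stiff hinge: stays where left; takes about 5 to 12 N at the bar. A 3 mm sill holds the mushrooms back when level; they begin to tumble out at about 0.3 rad and all are out by 1.1.
- pan_hinge (a point): Middle of the pan's hinge line, which runs along the station's x, at station x = 0, y = +62, height 202 mm. The pan lies on its +y side.
- pan_bar (a point): Middle of the black crank bar: round, diameter 14, 60 mm long, along station x (-94 to -154), 100 mm from the hinge line, beside the pan. At pan angle q it is at station x = -124, y = 62 + 100 sin(0.52 - q), height 202 + 100 cos(0.52 - q) mm: pushed towards -y it tips the pan, back to +y it levels it. Free space above and on both sides.
- funnel_outlet (a point): Centre of the funnel's lower opening, 108 mm above the table.
- sled: Loose white plastic sliding tray, 0.5 kg, flat on the table: a plate 116 x 116 mm, 8 thick, origin under its centre, with a low nest (rim 12 high) that holds the jar, and a tongue 50 mm wide towards its -y. Its +y edge is 58 mm from the origin. When it is home against the stop, the jar is under the funnel.
- sled_handle (a point): The tray's handle: an upright fin on the tongue, 12 mm thick along the tray's x, 60 long along its y, top 78 mm above the table. This point is on its middle plane, 58 mm up, 160 mm from the tray's origin towards the tray's -y.
- jar: Clear plastic open jar, outer diameter 92, inner 84, 90 mm high, floor 5 mm, loose, standing in the tray's nest. Origin at the centre of its underside, z up.
- jar_mouth (a point): Centre of the jar's mouth (98 mm above the table; it passes 10 mm under the funnel).
- mushroom0: Button mushroom, cap diameter 30 mm, stem 14 mm thick reaching 19 mm from the cap's centre; firm, 15 g. One of six, lying in the pan at the start. Origin at the cap's centre.
- mushroom1: Button mushroom, cap diameter 30 mm, stem 14 mm thick reaching 19 mm from the cap's centre; firm, 15 g. One of six, lying in the pan at the start. Origin at the cap's centre.
- mushroom2: Button mushroom, cap diameter 30 mm, stem 14 mm thick reaching 19 mm from the cap's centre; firm, 15 g. One of six, lying in the pan at the start. Origin at the cap's centre.
- mushroom3: Button mushroom, cap diameter 30 mm, stem 14 mm thick reaching 19 mm from the cap's centre; firm, 15 g. One of six, lying in the pan at the start. Origin at the cap's centre.
- mushroom4: Button mushroom, cap diameter 30 mm, stem 14 mm thick reaching 19 mm from the cap's centre; firm, 15 g. One of six, lying in the pan at the start. Origin at the cap's centre.
- mushroom5: Button mushroom, cap diameter 30 mm, stem 14 mm thick reaching 19 mm from the cap's centre; firm, 15 g. One of six, lying in the pan at the start. Origin at the cap's centre.
- toast0: Plain slice of bread lying flat, 105 x 105 x 22 mm. Bystander: leave it where it is. Origin at the centre of its underside.
- toast1: Plain slice of bread lying flat, 105 x 105 x 22 mm. Bystander: leave it where it is. Origin at the centre of its underside.
- can: Can, diameter 74, 110 mm high. Bystander: leave it where it is. Origin at the centre of its underside.
- spice: Lidded jar, diameter 56, 130 mm high. Bystander: leave it where it is. Origin at the centre of its underside.
- bowl: Steel bowl, diameter 130, 60 mm high. Bystander: leave it where it is. Origin at the centre of its underside.
- spatula: Spatula with a black handle, lying flat. Bystander: leave it where it is. Origin at the centre of its underside.

How it is judged (in metres and radians):
On the way, in this order (a step that is already met when the one before it is completed fails the run):
1. the tray is home: the jar stands upright under the funnel (mouth within 12 mm of the outlet's axis), with the pan not yet tipped (horizontal distance between jar_mouth and funnel_outlet below 0.012 m and angle between jar's own z axis and vertical below 0.12 rad and horizontal distance between jar and sled below 0.012 m and height (world z) of jar below 0.018 m and value of joint pan below 0.1 rad), for 0.2 s.
2. the pan is being tipped (over 0.15 rad) with the jar under the funnel (horizontal distance between jar_mouth and funnel_outlet below 0.012 m and angle between jar's own z axis and vertical below 0.12 rad and value of joint pan above 0.15 rad), for 0.1 s.
3. all six mushrooms are in the jar under the funnel, and the pan is level again (within 0.08 rad) (horizontal distance between jar_mouth and funnel_outlet below 0.012 m and angle between jar's own z axis and vertical below 0.12 rad and horizontal distance between each of mushroom0, mushroom1, mushroom2, mushroom3, mushroom4, mushroom5 and jar below 0.042 m and z of mushroom0 in the frame of jar between 0.005 and 0.085 m and z of mushroom1 in the frame of jar between 0.005 and 0.085 m and z of mushroom2 in the frame of jar between 0.005 and 0.085 m and z of mushroom3 in the frame of jar between 0.005 and 0.085 m and z of mushroom4 in the frame of jar between 0.005 and 0.085 m and z of mushroom5 in the frame of jar between 0.005 and 0.085 m and value of joint pan below 0.08 rad), for 0.2 s.
4. the tray with the filled jar is drawn out, clear of the rails (y of jar in the frame of station below -0.16 m and horizontal distance between each of mushroom0, mushroom1, mushroom2, mushroom3, mushroom4, mushroom5 and jar below 0.042 m and z of mushroom0 in the frame of jar between 0.005 and 0.085 m and z of mushroom1 in the frame of jar between 0.005 and 0.085 m and z of mushroom2 in the frame of jar between 0.005 and 0.085 m and z of mushroom3 in the frame of jar between 0.005 and 0.085 m and z of mushroom4 in the frame of jar between 0.005 and 0.085 m and z of mushroom5 in the frame of jar between 0.005 and 0.085 m and angle between jar's own z axis and vertical below 0.12 rad and horizontal distance between jar and sled below 0.012 m and height (world z) of jar below 0.018 m), for 0.1 s.
At the end, for the whole second after the job is handed in: All six mushrooms in the jar; jar upright (0.12 rad) and within 12 mm of the nest's centre; tray flat on the table, at rest; jar axis over 160 mm from the funnel axis towards the open end of the lane; pan level (under 0.08 rad) (all of step 4 and value of joint pan below 0.08 rad and angle between sled's own z axis and vertical below 0.06 rad and height (world z) of sled below 0.006 m and linear speed of each of sled, jar below 0.02 m/s); the robot touches nothing.
It fails at once if the robot touches a mushroom (contact force between any of the arm, the fingers and mushroom0 above 0.5 N or contact force between any of the arm, the fingers and mushroom1 above 0.5 N or contact force between any of the arm, the fingers and mushroom2 above 0.5 N or contact force between any of the arm, the fingers and mushroom3 above 0.5 N or contact force between any of the arm, the fingers and mushroom4 above 0.5 N or contact force between any of the arm, the fingers and mushroom5 above 0.5 N).
It fails at once if a bystander is moved by more than 20 mm (distance of any of toast0, toast1, can, spice, bowl, spatula from where it was at the start of the episode above 0.02 m).
It fails at once if the jar is tipped over (angle between jar's own z axis and vertical above 0.6 rad).
It fails at once if a mushroom is spilled on the table or the floor ((height (world z) of mushroom0 below 0.04 m and horizontal distance between mushroom0 and jar above 0.06 m) or (height (world z) of mushroom1 below 0.04 m and horizontal distance between mushroom1 and jar above 0.06 m) or (height (world z) of mushroom2 below 0.04 m and horizontal distance between mushroom2 and jar above 0.06 m) or (height (world z) of mushroom3 below 0.04 m and horizontal distance between mushroom3 and jar above 0.06 m) or (height (world z) of mushroom4 below 0.04 m and horizontal distance between mushroom4 and jar above 0.06 m) or (height (world z) of mushroom5 below 0.04 m and horizontal distance between mushroom5 and jar above 0.06 m)).
It also fails if it takes over 67 s, if anything falls off the work surface, if the arm or the gripper's body presses on something with over 40 N, if the wrist force passes 120 N, or if a joint passes its speed limit or range.

## Robot

A 6-joint arm with a two-finger parallel gripper is mounted at the origin on the work surface. World frame = base frame: x ahead of the robot, y to its left, z up, the work surface at z = 0. Lengths are in mm, angles in degrees, forces in N, time in s.
With the tool pointing down it reaches from about 375 to 900 mm from the base axis. Payload 3.1 kg.
Tool frame: the origin (TCP) lies where the fingers leave the gripper's body, on its centre line; the fingertips stand 73 mm ahead of it and the grasp point (between the pads) lies 54 mm ahead of it (manip.pinch_z is the distance from the TCP to the grasp point, in mm); z points along the fingers, y is the line along which they close (so a half turn about z gives the same grasp; the last joint's range is limited). The gripper opens to 85 mm and grips with 20 to 120 N. Pads are 22 mm wide; open, the fingers measure 114 mm over their backs; the gripper's body (76 mm by 85 mm) begins 54 mm behind the grasp point. The pads swing forward as they close: fully open they stand 13 mm farther back than shut.
Start: joints at [-81.904, 30.224, 82.088, -0, 67.689, -10.227], TCP at [196.508, -593.281, 303.91] pointing down, gripper open.
Joint ranges: [-176.69, 176.69], [-43.24, 126.21], [12.49, 139.97], [-82, 262], [0, 151.66], [-163.58, 163.58]. Speed limits (degrees/s): [159.86, 159.86, 180, 180, 180, 180].

## Interface

Orientations are given as a 3x3 rotation matrix whose columns are the frame's x, y, z axes.
In Python, from rig import manip gives the robot as it stands. Calls block until the motion is done:
- manip.move_to(position, orientation): joint-space move of the TCP to a pose.
- manip.servo_line(position, v=150, rot=None, until_force=None): straight line of the TCP; rot=None keeps the orientation; v is the mean speed in mm/s. With until_force (N) it stops when the force on the tool has changed by that much, and returns True; else False.
- manip.goto_joints(angles): joint-space move.
- manip.grip(opening): finger opening in mm; the grip force is fixed at half the most; returns when the fingers have stopped.
- manip.dwell(seconds).
- manip.ik(position, orientation): joint angles nearest the present ones, or None.
- manip.get_image(name): name is "scene" or "top"; returns a dict with "pixels" (420x560x3 uint8, blue, green, red), "fx", "fy", "cx", "cy" (pixels), "k1" (the pictures are not rectified: a ray, as slopes to the right and down, at radius r is drawn at 1 + k1 r^2 times it, then the intrinsics apply), "T" (4x4, takes a point from camera to world coordinates). Camera axes: x right, y down, z forward; pixel columns grow to the right and rows downward; lengths in mm; the calibration is good to about 2 mm. A picture is of the moment at which its call begins. There is no depth.
A pose or a line that the arm cannot do raises manip.Unreachable and nothing moves.
- manip.sign_off(): hands the job in; it is judged then, once.
Readings, each from a call of its own:
- manip.get_time(): time.
- manip.get_joint_positions(): joint angles.
- manip.get_qd(): joint speeds.
- manip.get_tau(): joint torques, N m.
- manip.get_tcp_pos(): TCP position.
- manip.get_tool_rot(): TCP orientation.
- manip.get_wrist_force(): force on the tool from outside, world axes, zero at the start.
- manip.get_ft_torque(): the same for the moment, N m.
- manip.get_width(): finger opening in mm.
- manip.get_grasp_force(): force on a finger pad.
Only numpy, scipy, OpenCV 4.12 (cv2) and the standard library are available. Lean on these libraries where they do the work, as an engineer would, in place of code of your own. Each camera call takes 0.05 s, during which the arm holds its last target. There are 200 camera calls.

## Working session

There is one attempt and no reset: what is moved stays moved. The work goes in short steps, each a Python script; the robot and the scene stay as the last script left them, time stands still between calls to the robot, and variables do not carry over. Pictures are saved under pics/ and viewed, at most 10 in all, crops included, and the job is handed in when it is done.

```bash
ls; mkdir -p pics; python3 - <<'E'
from rig import manip
import cv2,numpy as np
for n in("scene","top"):
    d=manip.get_image(n); cv2.imwrite(f"pics/{n}0.png",d["pixels"])
    print(n,d["fx"],d["fy"],d["cx"],d["cy"],d["k1"]);print(np.round(d["T"],4).tolist())
print(manip.get_time(),manip.pinch_z)
E
```

```text
pics
scene 523.8652339760715 523.8652339760715 279.52434096093083 212.72756717135562 -0.04333450069957891
[[0.4072, 0.605, -0.6842, 1462.8203], [0.9133, -0.2673, 0.3072, -319.77], [0.0029, -0.75, -0.6614, 1049.5724], [0.0, 0.0, 0.0, 1.0]]
top 445.8532814875289 445.8532814875289 273.5265459668616 211.58343075414967 0.014729616052348881
[[-0.0084, -0.9903, 0.1388, 427.1093], [-0.9998, 0.0061, -0.0173, 72.8398], [0.0163, -0.1389, -0.9902, 1282.5511], [0.0, 0.0, 0.0, 1.0]]
0.1 53.900000000000006
```

View pics/scene0.png

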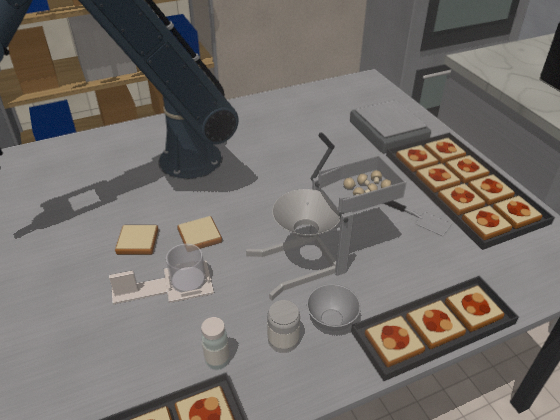

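View pics/top0.png

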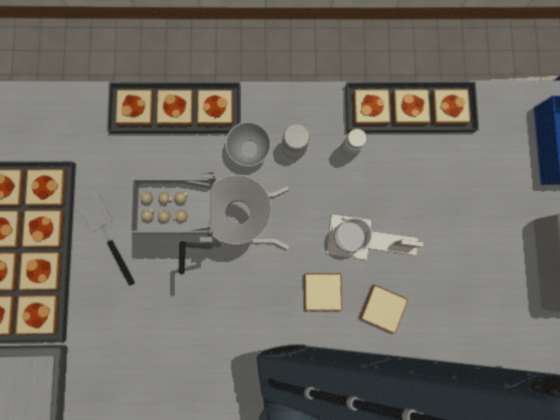

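The scene picture shows the tray and jar at about (185,275) with the fin at about (123,285). The funnel is at (308,215), the pan at (365,185) and the bar at (326,142). In the top picture the funnel is at (240,211), the bar at (182,257), the jar at (350,237) and the fin at (403,245). I'll enlarge both pictures to measure more precisely.

```bash
python3 - <<'E'
import cv2
def crop(n,x0,y0,w,h,s,o):
    im=cv2.imread(f"pics/{n}0.png")[y0:y0+h,x0:x0+w]
    im=cv2.resize(im,None,fx=s,fy=s,interpolation=cv2.INTER_CUBIC)
    im=cv2.convertScaleAbs(im,alpha=1.3,beta=10)
    for x in range((x0+9)//10*10,x0+w,10):
        X=int((x-x0+.5)*s); cv2.line(im,(X,0),(X,8 if x%50 else 18),(0,255,255),1)
        if x%50==0: cv2.putText(im,str(x),(X+2,20),0,.4,(0,255,255))
    for y in range((y0+9)//10*10,y0+h,10):
        Y=int((y-y0+.5)*s); cv2.line(im,(0,Y),(8 if y%50 else 18,Y),(0,255,255),1)
        if y%50==0: cv2.putText(im,str(y),(20,Y+4),0,.4,(0,255,255))
    cv2.imwrite(o,im)
crop("top",125,165,165,125,4.8,"pics/c1.png")
crop("top",310,200,130,70,6,"pics/c2.png")
crop("scene",100,120,265,190,3,"pics/c3.png")
E
```

```text
(no output)
```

View pics/c1.png

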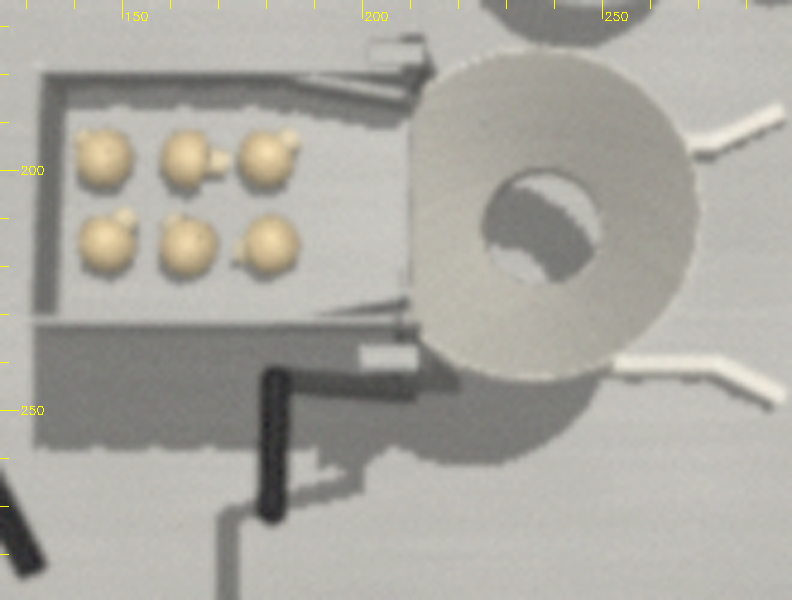

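View pics/c2.png

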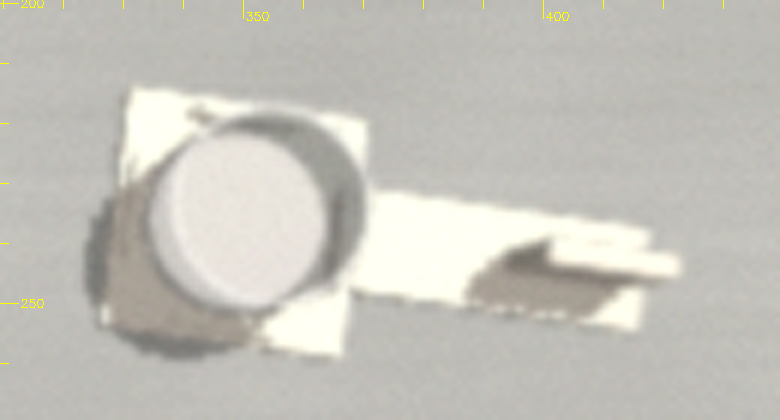

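View pics/c3.png

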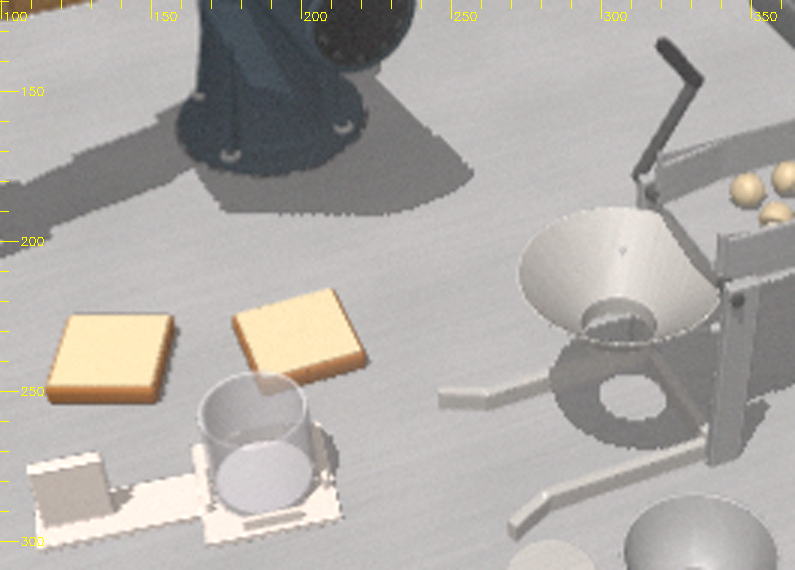

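The enlargements give sharp bar ends, funnel rim, rail bends, plate corners and fin top corners. I'll fit the station and tray poses to both views by least squares.

```bash
cat > vis.py <<'E'
import numpy as np
from scipy.optimize import least_squares
from rig import manip
def cam(n):
    d=manip.get_image(n); d["Ti"]=np.linalg.inv(d["T"]); return d
def proj(d,P):
    P=np.atleast_2d(P); c=P@d["Ti"][:3,:3].T+d["Ti"][:3,3]
    s=c[:,:2]/c[:,2:]; s=s*(1+d["k1"]*(s**2).sum(1,keepdims=True))
    return s*[d["fx"],d["fy"]]+[d["cx"],d["cy"]]
def tf(p,L):
    L=np.atleast_2d(np.asarray(L,float)); c,s=np.cos(p[2]),np.sin(p[2])
    return np.c_[p[0]+c*L[:,0]-s*L[:,1], p[1]+s*L[:,0]+c*L[:,1], L[:,2]]
E
python3 - <<'E'
from vis import *
T,S=cam("top"),cam("scene")
A=lambda l:np.array(l)/4.8+[124.5,164.5]
B=lambda l:np.array(l)/6+[309.5,199.5]
C=lambda l:np.array(l)/3+[99.5,119.5]
a=np.linspace(0,2*np.pi,180); rim=np.c_[88*np.cos(a),88*np.sin(a),0*a+185]
y,z=62+100*np.sin(.52),202+100*np.cos(.52)
bar=[[-94,y,z],[-154,y,z]]; bend=[[66,-100,20],[-66,-100,20]]
def f(p,parts=False):
    r=proj(T,tf(p,rim)); q=proj(S,tf(p,rim))
    e=[ (proj(T,tf(p,bar))-A([[275,368],[272,523]])).ravel(),
        (proj(T,tf(p,bend))-A([[708,148],[718,360]])).ravel(),
        np.array([r[:,0].max()-A([698,0])[0], r[:,1].max()-A([0,381])[1], r[:,1].min()-A([0,46])[1]]),
        (proj(S,tf(p,bar))-C([[699,82],[662,43]])).ravel(),
        np.array([q[:,0].min()-C([518,0])[0], q[:,1].max()-C([0,347])[1], q[:,1].min()-C([0,207])[1]])]
    return e if parts else np.concatenate(e)
s=least_squares(f,[600,150,0],x_scale=[100,100,.1],loss="soft_l1")
print("station",s.x[:2],np.degrees(s.x[2])); [print(np.round(e,1)) for e in f(s.x,True)]
fin=[[6,-130,78],[6,-190,78],[-6,-190,78],[-6,-130,78]]
pl=[[58,58,8],[58,-58,8],[-58,-58,8]]
def g(p,parts=False):
    t=proj(T,tf(p,fin))-B([[548,238],[682,256],[678,278],[548,264]])
    e=[t.ravel(),(proj(T,tf(p,pl))-B([[133,88],[368,120],[343,356]])).ravel(),
       (proj(S,tf(p,[[58,58,8],[58,-58,8]]))-C([[343,515],[207,545]])).ravel(),
       (proj(S,tf(p,[[-6,-190,78],[6,-190,78],[6,-130,78]]))-C([[26,466],[35,474],[103,462]])).ravel()]
    return e if parts else np.concatenate(e)
s2=least_squares(g,[500,-100,0],x_scale=[100,100,.1],loss="soft_l1")
print("sled",s2.x[:2],np.degrees(s2.x[2])); [print(np.round(e,1)) for e in g(s2.x,True)]
np.save("st.npy",s.x);np.save("sl.npy",s2.x)
print("handle",tf(s2.x,[0,-160,58]),"home handle",tf(s.x,[0,1.5-160,58]))
# clutter near
def onz(d,uv,z):
    return least_squares(lambda w:(proj(d,[w[0],w[1],z])-uv).ravel(),[500,0]).x
for n,uv,z in[("toast0",(323,292),22),("toast1",(385,309),22),("spice",(355,141),130),("can",(296,137),110),("bowl",(248,145),60)]: print(n,onz(T,uv,z).round())
E
```

```text
station [588.85236634 150.19906085] 0.5921466758330834
[-0.5  3.4 -0.2 -1.6]
[ 1.4 -1.6  0.1  0.1]
[ 0.2  0.2 -0.1]
[-1.  -0.6  0.3  0.7]
[ 0.5 -0.5 -0.1]
sled [ 531.70564087 -164.10924743] -8.305961217559306
[ 0.2 -0.2 -0.2 -0.2  0.1  0.5 -0.3 -0.2]
[-0.8 -0.1 -0.1  0.1 -0.3  0.7]
[ 0.1  0.5  0.2 -0. ]
[ 0.3 -0.2 -2.5  0.6 -0.5 -0.2]
handle [[ 508.59217634 -322.43096974   58.        ]] home handle [[590.49042028  -8.29247451  58.        ]]
toast0 [377. -85.]
toast1 [ 329. -256.]
spice [ 778. -167.]
can [796. -10.]
bowl [789. 122.]
```

Fit is good for the tray (under 1 px). The station yaw is the weaker part, so I'll refine it using the pan edges and flare tips, then dry-check IK along the route.

```bash
cat >> vis.py <<'E'
def rot(th,sgn=1):
    y=sgn*np.array([np.cos(th),np.sin(th),0]); z=np.array([0,0,-1.]); return np.c_[np.cross(y,z),y,z]
def bar(q,dx=-135,dz=0):
    return [dx,62+100*np.sin(.52-q),202+100*np.cos(.52-q)+manip.pinch_z+dz]
E
python3 - <<'E'
from vis import *
T,S=cam("top"),cam("scene")
A=lambda l:np.array(l)/4.8+[124.5,164.5]
C=lambda l:np.array(l)/3+[99.5,119.5]
a=np.linspace(0,2*np.pi,180); rim=np.c_[88*np.cos(a),88*np.sin(a),0*a+185]
y,z=62+100*np.sin(.52),202+100*np.cos(.52)
ou=[[-154,y,z]]; tip=[[90,-140,20],[-90,-140,20]]
def onz(d,uv,z): return least_squares(lambda w:(proj(d,[w[0],w[1],z])-uv).ravel(),[500,0]).x
E=[onz(T,A(u),247) for u in([45,75],[400,75],[36,322],[405,326])]
for i in(0,2): d=E[i]-E[i+1]; print("edge yaw",np.degrees(np.arctan2(-d[0],d[1])))
E=[onz(S,C(u),20) for u in([550,493],[700,442])]; d=E[1]-E[0]; print("rail yaw scene",np.degrees(np.arctan2(-d[0],d[1])), E)
def f(p):
    r=proj(T,tf(p,rim)); q=proj(S,tf(p,rim))
    return np.concatenate([(proj(T,tf(p,ou))-A([272,520])).ravel()*[1,.5],
        (proj(T,tf(p,tip))-A([[783,110],[784,397]])).ravel(),
        [r[:,0].max()-A([698,0])[0], r[:,1].max()-A([0,381])[1], r[:,1].min()-A([0,46])[1]],
        (proj(S,tf(p,ou))-C([662,43])).ravel(),
        [q[:,0].min()-C([518,0])[0], q[:,1].max()-C([0,347])[1], q[:,1].min()-C([0,207])[1]]])
s=least_squares(f,[600,150,0],x_scale=[100,100,.1],loss="soft_l1"); print(s.x[:2],np.degrees(s.x[2]),np.round(s.fun,1))
st,sl=s.x,np.load("sl.npy")
print(np.round(manip.get_tool_rot(),2).tolist())
for sg in(1,-1):
  for n,p,P in[("pre",sl,[0,-160,200]),("h",sl,[0,-160,112]),("entry",st,[0,-380,112]),("home",st,[0,-158,112]),("up",st,[0,-158,430])]:
    j=manip.ik(tf(p,P)[0],rot(p[2],sg)); print(sg,n,None if j is None else np.round(j))
  for q in(0,.6,1.17): 
    j=manip.ik(tf(st,bar(q))[0],rot(st[2]+np.pi/2,sg)); print(sg,q,None if j is None else np.round(j))
E
```

```text
edge yaw -0.2559424018823097
edge yaw -1.0388162097533378
rail yaw scene 0.045052259031140865 [array([654.2214956 ,  53.39504771]), array([654.10657111, 199.55167897])]
[588.43347307 149.71004699] 0.48088806493617164 [-0.1 -0.4 -0.3 -1.9  0.8  0.8  0.4  0.4  0.1  0.2  0.7  0.3 -0.6 -0.2]
[[0.95, 0.31, -0.0], [0.31, -0.95, 0.0], [0.0, -0.0, -1.0]]
1 pre [-43.  36.  91.  -0.  53. -35.]
1 h [-43.  44.  93.  -0.  43. -35.]
1 entry [-31.  45.  88.  -0.  47. -32.]
1 home [-12.  43.  95.  -0.  42. -12.]
1 up [-12.  21.  78.  -0.  82. -12.]
1 0 [ 18.  20.  94.  -0.  66. -73.]
1 0.6 [ 11.  17.  96.  -0.  67. -79.]
1 1.17 [  5.  16. 100.  -0.  63. -86.]
-1 pre [-43.  36.  91.  -0.  53. 145.]
-1 h [-43.  44.  93.  -0.  43. 145.]
-1 entry [-31.  45.  88.  -0.  47. 148.]
-1 home None
-1 up None
-1 0 [ 18.  20.  94.  -0.  66. 107.]
-1 0.6 [ 11.  17.  96.  -0.  67. 101.]
-1 1.17 [  5.  16. 100.  -0.  63.  94.]
```

Station is about (588.5, 150) with yaw near 0°. Next I grasp the fin and draw the tray to the lane entry.

```bash
python3 - <<'E'
from vis import *
import cv2
sl=np.load("sl.npy"); st=np.array([588.5,150,0.]); np.save("st.npy",st)
manip.grip(50)
manip.move_to(tf(sl,[0,-160,190])[0],rot(sl[2]))
manip.servo_line(tf(sl,[0,-160,112])[0],v=80,until_force=12)
manip.grip(8); print(manip.get_width(),manip.get_tcp_pos(),manip.get_wrist_force())
manip.servo_line(tf(st,[0,-375,112])[0],v=60,rot=rot(st[2]))
print(manip.get_time(),manip.get_width(),manip.get_wrist_force())
T=cam("top"); S=cam("scene")
a=cv2.resize(T["pixels"][160:280,200:480],None,fx=2.8,fy=2.8,interpolation=cv2.INTER_CUBIC)
b=cv2.resize(S["pixels"][180:320,60:340],None,fx=2.8,fy=2.8,interpolation=cv2.INTER_CUBIC)[:264]
cv2.imwrite("pics/e1.png",np.vstack([a,b])); print(a.shape)
E
```

```text
11.19497236956917 [ 508.48481252 -322.53965137  112.60166551] [-2.25454449  0.15568292  4.57480476]
6.1167 11.512710159859171 [-2.06587369 -4.67336776  4.19955457]
(336, 784, 3)
```

View pics/e1.png

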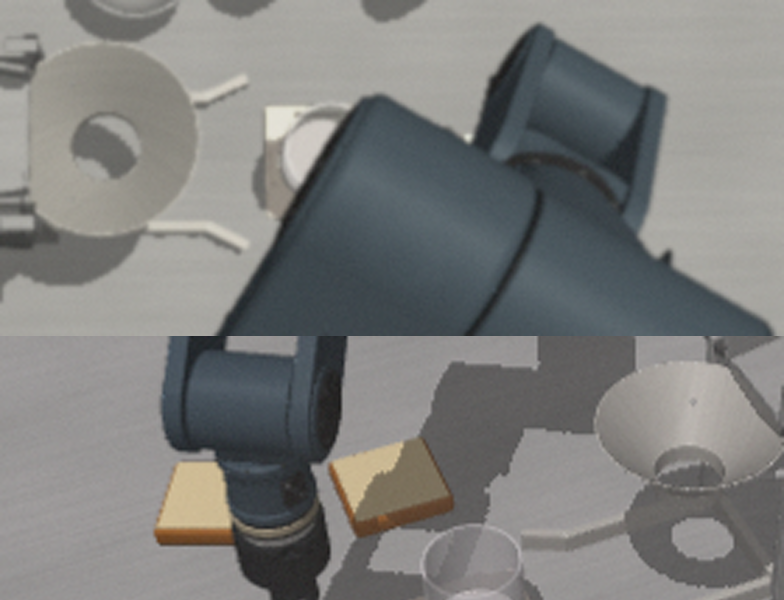

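The tray front edge, corners at about (266,107) and (268,215), is centred between the flare tips at (245,78) and (245,246), and the jar is upright. Now I slide it home in stages, checking the side force.

```bash
python3 - <<'E'
from vis import *
st=np.load("st.npy")
for y in(-300,-230,-190,-170,-150):
    h=manip.servo_line(tf(st,[0,y,112])[0],v=50 if y<-180 else 25,until_force=15)
    print(y,h,np.round(manip.get_tcp_pos()-tf(st,[0,0,112])[0],1),np.round(manip.get_wrist_force(),1),np.round(manip.get_ft_torque(),2),round(manip.get_time(),1))
    if h: break
E
```

```text
-300 False [   0.9 -300.9    0.6] [ 0.3 -5.6  4.3] [-0.57  0.22  0.08] 7.9
-230 False [   0.6 -230.6    0.6] [-0.3 -5.2  5. ] [-0.62  0.18  0.04] 9.4
-190 False [   0.6 -190.2    0.6] [ 0.9 -4.2  5.4] [-0.54  0.08  0.07] 10.4
-170 False [   0.6 -170.6    0.6] [ 0.4 -6.   5.2] [-0.7   0.14  0.05] 11.3
-150 True [   0.3 -160.3    0.6] [-0.3 -3.   3.5] [ 0.09  0.12 -0.2 ] 11.9
```

```bash
python3 - <<'E'
from vis import *
import cv2
st=np.load("st.npy"); p0=tf(st,[0,0,112])[0]
h=manip.servo_line(tf(st,[0,-154,112.5])[0],v=20,until_force=25)
print(h,np.round(manip.get_tcp_pos()-p0,1),np.round(manip.get_wrist_force(),1))
manip.grip(45)
p=manip.get_tcp_pos(); p[2]=200; manip.servo_line(p,v=200)
p[2]=430; p[1]-=60; manip.servo_line(p,v=300)
q=tf(st,bar(0,dz=75))[0]; print(manip.get_time())
manip.move_to(q,rot(st[2]+np.pi/2)); print(manip.get_time(),manip.get_tcp_pos()-q)
T=cam("top"); S=cam("scene")
a=cv2.resize(T["pixels"][150:310,120:340],None,fx=2.4,fy=2.4,interpolation=cv2.INTER_CUBIC)
b=cv2.resize(S["pixels"][110:300,210:430],None,fx=2.4,fy=2.4,interpolation=cv2.INTER_CUBIC)[:]
h=min(a.shape[0],300); cv2.imwrite("pics/e2.png",np.vstack([a[:200],b[:400]]))
E
```

```text
True [   0.3 -159.7    0.9] [ 0.2 -3.9 -0.2]
14.1667
15.5167 [ 0.48020427 -0.42051663 -0.39164196]
```

View pics/e2.png

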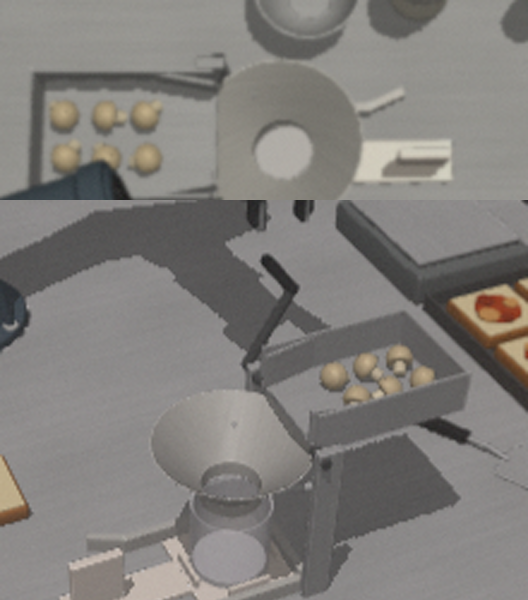

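The tray is home, with the jar seen under the funnel at about (230,530) and the fin at (420,155). The gripper hangs above the bar at (280,270). Next I lower it so the fingers straddle the bar, then tip the pan.

```bash
python3 - <<'E'
from vis import *
import cv2
st=np.load("st.npy")
h=manip.servo_line(tf(st,bar(0))[0],v=80,until_force=10)
print("down",h,manip.get_tcp_pos()-tf(st,bar(0))[0])
if h: raise SystemExit
manip.grip(19); print(manip.get_width(),np.round(manip.get_wrist_force(),1))
for q in np.r_[np.arange(.1,1.11,.1),1.17]:
    p=tf(st,bar(q))[0]; p[1]-=2
    if manip.servo_line(p,v=30 if q>.2 else 40,until_force=40): print("force at",q); break
    print(round(q,2),np.round(manip.get_wrist_force(),1))
manip.dwell(.6)
T=cam("top"); S=cam("scene"); print(manip.get_time())
b=cv2.resize(S["pixels"][100:300,220:420],None,fx=3,fy=3,interpolation=cv2.INTER_CUBIC)
cv2.imwrite("pics/e3.png",cv2.convertScaleAbs(b,alpha=1.2))
E
```

```text
down False [0.33907877 0.10781683 0.51663502]
18.85203092775187 [ 0.  -0.5 -0.3]
0.1 [-0.   5.5 -1. ]
0.2 [-1.6  6.4  2.7]
0.3 [-3.4  8.9  6.1]
0.4 [-1.5  8.1  5.8]
0.5 [0.2 6.8 5.1]
0.6 [0.4 6.1 2.5]
0.7 [0.1 5.7 4.4]
0.8 [1.1 4.  2.7]
0.9 [1.1 4.8 2.9]
1.0 [1.6 3.8 3. ]
1.1 [2.1 4.9 1.7]
1.17 [0.7 3.2 0.2]
23.3417
```

View pics/e3.png

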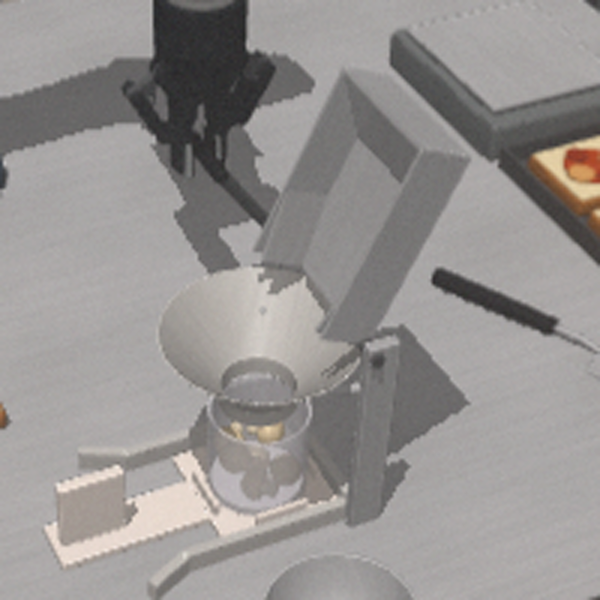

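The pan at (380,200) is tipped and looks empty. The mushrooms are in the jar at about (260,460), and none is visible in the funnel. Now I level the pan, back off, and check from both cameras.

```bash
python3 - <<'E'
from vis import *
import cv2
st=np.load("st.npy")
for q in np.r_[np.arange(1.0,.05,-.2),0]:
    p=tf(st,bar(q))[0]; p[1]+=2
    if manip.servo_line(p,v=70 if q>.1 else 40,until_force=40): print("force at",q); break
p=tf(st,bar(0))[0]; p[1]+=14
h=manip.servo_line(p,v=20,until_force=18)
print("stop",h,manip.get_tcp_pos()-tf(st,bar(0))[0],np.round(manip.get_wrist_force(),1))
p=manip.get_tcp_pos(); p[1]-=3; manip.servo_line(p,v=40)
manip.grip(45); p[2]+=90; manip.servo_line(p,v=150); 
p=tf(st,[0,-200,430])[0]; manip.move_to(p,rot(st[2])); print(manip.get_time())
T=cam("top"); S=cam("scene")
a=cv2.resize(T["pixels"][160:285,120:340],None,fx=2.4,fy=2.4,interpolation=cv2.INTER_CUBIC)
b=cv2.resize(S["pixels"][120:300,250:430],None,fx=2.93,fy=2.93,interpolation=cv2.INTER_CUBIC)
c=np.zeros((300+528//1,528,3),np.uint8)
b=cv2.resize(S["pixels"][180:305,230:450],None,fx=2.4,fy=2.4,interpolation=cv2.INTER_CUBIC)
cv2.imwrite("pics/e4.png",cv2.convertScaleAbs(np.vstack([a,b])[:600],alpha=1.3))
E
```

```text
stop True [ 0.00287626  1.97531468 -0.47026651] [ 0.8 -3.1  1.2]
29.1917
```

View pics/e4.png

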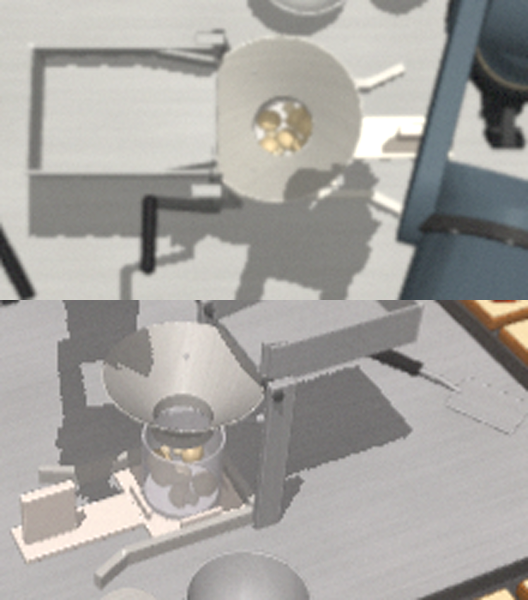

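The pan is empty and level, with the bar back at top-image column about 181, the same as at the start. The mushrooms show in the jar through the funnel hole at (283,125), and nothing has spilled. Now I draw the tray out.

```bash
python3 - <<'E'
from vis import *
import cv2
st=np.load("st.npy"); P=lambda y,z:tf(st,[.3,y,z])[0]
manip.servo_line(P(-162,200),v=200)
h=manip.servo_line(P(-162,112.5),v=80,until_force=10); print("down",h)
manip.grip(8); print(manip.get_width())
for y in(-200,-385): print(manip.servo_line(P(y,112.5),v=40 if y>-210 else 60,until_force=40),np.round(manip.get_wrist_force(),1))
manip.dwell(.3); manip.grip(45)
manip.servo_line(P(-385,200),v=100); p=P(-385,330); p[0]-=150; p[1]-=200
manip.move_to(p,rot(0)); print(manip.get_time())
T=cam("top"); S=cam("scene")
a=cv2.resize(T["pixels"][130:285,120:440],None,fx=1.9,fy=1.9,interpolation=cv2.INTER_CUBIC)
b=cv2.resize(S["pixels"][180:340,90:410],None,fx=1.9,fy=1.9,interpolation=cv2.INTER_CUBIC)
cv2.imwrite("pics/e5.png",cv2.convertScaleAbs(np.vstack([a,b])[:600],alpha=1.3))
print("jar expected px",proj(T,tf(st,[0,-225,98])),proj(T,tf(st,[0,-140,20])))
E
```

```text
down False
11.026148500894527
False [-0.6  7.   6.5]
False [-0.3  8.1  7.3]
39.4083
jar expected px [[320.87762388 212.99704693]] [[287.85904644 216.8859667 ]]
```

View pics/e5.png

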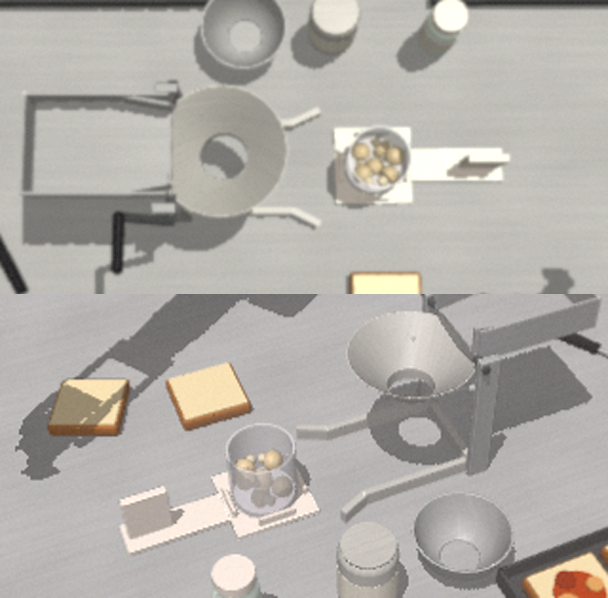

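The tray is drawn out with the jar at (378,160), clear of the flare tips at (318,113) and (318,222). The jar is upright in its nest holding the mushrooms, and the bystanders are where they were. The gripper touches nothing, so I'm handing in.

```bash
python3 -c "
from rig import manip
manip.dwell(.5); print(manip.sign_off())"
```

```text
the job is handed in; nothing more can be done
None
```

The job is handed in after about 40 s of robot time: the mushrooms are in the jar, though I didn't count all six singly (pan and funnel empty, nothing spilled), the pan is level, the tray is drawn out clear of the flares and everything is released; the judging result was not shown.

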